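Seat a laser barrel against the spring stop of its V-groove mount

TASK

On the optical table, take the thicker of the two steel barrels off its rest, lay it gently in the open part of the V-groove in front of the bridge and let go. Then push it gently along the groove from its outer end, under the bridge, until its far end bears on the spring-loaded stop pin; press it home with a light, steady push of about 7 newtons on the pin, beyond what friction takes, never as much as 15, and leave it resting on the pin. Leave the thinner barrel and the other things on the table where they are.

Things in the scene. Friction and masses are not known exactly. Their poses are not given: they have to be found in the camera images.
- barrel: the thicker barrel: a plain steel cylinder 30 mm in diameter and 100 mm long with flat ends, both ends alike, about 0.35 kg (0.25 to 0.5). Origin at its middle on its axis; its x axis runs along the cylinder. It may roll, so its y and z axes mean nothing. Either end may lead
- thin_barrel: the thinner barrel, to be left alone: steel cylinder 22 mm in diameter, 100 mm long, on the other place of the same rest, its axis parallel to the thicker one and 90 mm beside it. Origin at its middle, x along it
- rest: fixed grey rest, foot 100 x 160 x 10 mm; the two barrels lie along its x axis at y = +45 and -45 mm (which is where changes). Each lies on two V saddles 26 mm wide and 12 mm thick at x = -36 and +36 mm; between them, under the barrel's middle, is a clear gap 60 mm long. The thicker barrel's axis is 60 mm above the table. Origin at the centre of its underside
- mount: fixed V-groove mount: black foot 260 x 90 x 12 mm (x = -120 to +140), on it along x an aluminium rail 26 mm wide, x = -100 to +105 mm, with a 90 degree V-groove in its top. Rail top edges 53 mm above the table; the rail is narrower than the barrel, so fingers can straddle both. Push direction is +x. When home, the barrel's middle is at x = +25 to +52 mm. Origin at table height under the groove
- groove_open (a point): where the axis of a barrel laid in the groove's open part runs: on the mount at x = -40, y = 0, 62 mm above the table, same axes as the mount. The barrel's middle goes here, or up to 20 mm either way along x. Sliding friction of the barrel in the groove is some 1 to 5 N, and differs each time
- bridge_top (a point): top centre of the black bridge that spans the groove, at the mount's x = +53 mm, 88 mm above the table. The bridge is 40 mm long (mount x = +33 to +73 mm) and 62 mm wide outside; its opening is 48 mm wide and its underside 81 mm above the table, so the 30 mm barrel in the groove passes freely below it
- stop: black end plate of the mount, 50 mm wide, 97 mm tall, 12 mm thick, carrying the stop pin: a 12 mm steel pin lying along the groove's axis, round nose towards the barrel (mount -x). Origin: plate's inner face at the pin's axis, 62 mm above the table, at mount x = +125 mm; axes as the mount. The nose stands 26 to 50 mm out of the plate: its setting differs each time and is not measured
- pin_axis (a point): a point on the pin's axis at mount x = +75 mm, 62 mm above the table: the nearest place to the groove's open end where the nose can stand; it may stand up to 24 mm further along +x. The pin is sprung: 4 N per mm, no preload, 8 mm of travel. After the push the friction in the groove holds the barrel on the pin
- tip_box: bystander: orange box with clear lid, 85 x 120 x 90 mm, at the far side of the table; origin at the centre of its underside
- tube_rack: bystander: white rack 130 x 90 x 35 mm with capped tubes, 103 mm high in all, at the far side of the table; origin at the centre of its underside
- pipette: bystander: pipette lying on the table, 265 mm long, 22 mm high, at the far side; origin under its shaft, x along it
Mind the look-alikes: they are no part of the job. Leave any blue or green look-alike of the barrel alone.

How it is judged:
On the way, in this order (a step that is already met when the one before it is completed fails the run):
1. the thicker barrel lies in the open part of the groove, before the bridge, let go (x of barrel in the frame of mount between -0.065 and -0.015 m and y of barrel in the frame of mount between -0.003 and 0.003 m and z of barrel in the frame of mount below 0.065 m and angle between the x axis of barrel and the x axis of mount, either way round below 0.06 rad and contact force between barrel and the fingers below 0.1 N and linear speed of barrel below 0.02 m/s), for 0.2 s.
2. the barrel is pressed steadily on the stop pin (more than 3 N) (contact force between barrel and stop above 3 N and x of barrel in the frame of mount above 0.02 m and angle between the x axis of barrel and the x axis of mount, either way round below 0.05 rad), for 0.1 s.
At the end, for the whole second after the job is handed in: The thicker barrel lies at rest, let go, in the groove under the bridge (axis within 3 mm sideways and in height and 0.05 rad of the groove), still bearing on the stop pin (more than 0.3 N); the thin barrel, tip box, tube rack and pipette within 15 mm of where they were (x of barrel in the frame of mount between 0.022 and 0.056 m and contact force between barrel and stop above 0.3 N and y of barrel in the frame of mount between -0.003 and 0.003 m and z of barrel in the frame of mount between 0.059 and 0.065 m and angle between the x axis of barrel and the x axis of mount, either way round below 0.05 rad and linear speed of barrel below 0.01 m/s and distance of each of thin_barrel, tip_box, tube_rack, pipette from where it was at the start of the episode below 0.015 m); the robot touches nothing.
It fails at once if the stop pin is pushed with more than 15 N (contact force between barrel and stop above 15 N).
It fails at once if the barrel is dropped or forced into the mount (more than 40 N) (contact force between barrel and mount above 40 N).
It fails at once if a bystander is disturbed (distance of any of thin_barrel, tip_box, tube_rack, pipette from where it was at the start of the episode above 0.03 m).
It also fails if it takes over 70 s, if anything falls off the work surface, if the arm or the gripper's body presses on something with over 40 N, if the wrist force passes 120 N, or if a joint passes its speed limit or range.

ROBOT

A 6-joint arm with a two-finger parallel gripper is mounted at the origin on the work surface. World frame = base frame: x ahead of the robot, y to its left, z up, the work surface at z = 0. Lengths are in m, angles in rad, forces in N, time in s.
With the tool pointing down it reaches from about 0.35 to 0.975 m from the base axis. Payload 4.9 kg.
Tool frame: the origin (TCP) lies at the very end of the fingers, on their centre line; the grasp point (between the pads) lies 19 mm behind it; z points along the fingers, x is the direction in which the jaws open and shut, and the axes are right-handed (so a half turn about z gives the same grasp; the last joint's range is limited). The gripper opens to 85 mm and grips with 20 to 120 N. Pads are 22 mm wide; open, the fingers measure 114 mm over their backs; the gripper's body (76 mm by 85 mm) begins 54 mm behind the grasp point. The pads swing forward as they close: fully open they stand 13 mm farther back than shut.
Start: joints at [-1.221, 0.053, 1.613, -0, 1.476, -0.119], TCP at [0.282, -0.558, 0.231] pointing down, gripper open.
Joint ranges: [-3.01, 3.01], [-1.01, 2.22], [0.06, 2.58], [-1.02, 4.17], [0.09, 2.62], [-3.14, 3.14]. Speed limits (rad/s): [2.57, 2.57, 3.14, 3.14, 3.14, 3.14].

INTERFACE

Orientations are given as a rotation vector (axis times angle).
In Python, from station import ctrl, get_image, calibration, job gives the robot as it stands.
- The arm moves only by the tool jog_arm, never from a script. Its argument "deltas" is a list of rows, each a list of 3 entries, a list of its own where there are three numbers: the turn, a rotation vector about the tool's x, y, z in degrees, then the shift along the tool's x, y, z in m, then the finger opening in m, from 0 to 0.0854. In form: [[[ax, ay, az], [tx, ty, tz], gripper], ...]. A call has 1 to 12 rows; each row is the pose to reach, as a shift and turn from the pose commanded when the call began, along the tool's axes at that moment; what a row does not reach only later rows make up. A row lasts 1/12 s, in which the tool goes at most 41.7 mm and 7.16 degrees, less where a joint would pass 70% of its speed; a pose out of reach is approached as far as the arm can. A call with a gripper value outside its range is refused whole. The fingers move at their own pace and stop on an object; "squeeze" is the grip in N (left out, the last holds). Time passes only in rows, so rows that repeat a pose let the fingers close. It gives the time, the measured TCP pose, the force and the opening at its end, in the units of the state.
- ctrl.get_obs(): the state, without advancing time (a new reading comes with each control period).
- get_image(name): name is "scene" or "side" or "wrist"; returns the picture (400x640x3 uint8, red, green, blue); there is no depth.
- calibration(name): a dict with "mtx" (3x3 intrinsics, pixels), "origin" and "rotation" of the camera in the world; the wrist camera has in their place "tool_from_camera" (4x4, takes a point from camera to tool coordinates, whose origin is the TCP and whose axes are the tool frame's). Camera axes: x right, y up, looking along -z (the intrinsics and any distortion apply to the point x, -y, -z); pixel columns grow to the right and rows downward; lengths in m; the calibration is good to about 2 mm. A picture is of the moment at which its call begins: read the wrist's pose just before it. calibration takes no time and is no camera call.
- job.finish_job(): hands the job in, once; it reports no verdict.
The state is a dict: "t": time; "q": joint angles; "dq": joint speeds; "effort": joint torques, N m; "tool_pos": TCP position; "tool_rot": TCP orientation; "contact_force": force on the tool from outside, world axes, zero at the start; "wrist_torque": the same for the moment, N m; "opening": finger opening in m.
Only numpy, scipy, OpenCV 4.12 (cv2) and the standard library are available. Lean on these libraries where they do the work, as an engineer would, in place of code of your own. Each camera call takes 0.05 s, during which the arm holds its last target.

## Working session

There is one attempt and no reset: what is moved stays moved. The work goes in short steps, Python scripts to look and compute and a tool call to move; the robot and the scene stay as the last step left them, time stands still between calls to the robot, and variables do not carry over. Pictures are saved under pics/ and viewed, and the job is handed in when it is done.

Besides the shell and the picture viewer there is one more tool, called after ">>>" by a JSON object that holds its "name" and its "arguments", one argument or row to a line. jog_arm: Moves the arm, as the interface text tells. Its arguments: {"type":"object","properties":{"deltas":{"type":"array","items":{"type":"array"}},"squeeze":{"type":"number"}},"required":["deltas"]}

```bash
ls; mkdir -p pics; python3 - <<'E'
from station import ctrl,get_image,calibration,job
import cv2
o=ctrl.get_obs();print(o)
for n in("scene","side","wrist"):
    cv2.imwrite(f"pics/{n}0.png",get_image(n)[:,:,::-1]);print(n,calibration(n))
E
```

```text
pics
{'t': 0.0, 'q': array([-1.22100687e+00,  5.33883187e-02,  1.61433521e+00, -1.90687026e-06,
        1.47600568e+00, -1.18967902e-01]), 'dq': array([ 0.00143987,  0.00014795,  0.00036802, -0.00040072, -0.00038617,
       -0.00015011]), 'effort': array([ 3.06512802e-04, -3.93675399e+01, -3.70180643e+01, -2.05190081e-04,
        6.79917153e-03,  4.75839613e-06]), 'tool_pos': array([ 0.28215725, -0.5569644 ,  0.23001891]), 'tool_rot': array([-2.67547942e+00,  1.64410530e+00,  2.63134382e-03]), 'contact_force': array([-0.3668342 ,  0.43466884, -0.6593861 ]), 'wrist_torque': array([0.01805511, 0.01039482, 0.0170606 ]), 'opening': 0.08512451930077192}
scene {'mtx': array([[510.44904905,   0.        , 321.94766831],
       [  0.        , 510.44904905, 197.4185511 ],
       [  0.        ,   0.        ,   1.        ]]), 'origin': array([ 0.92736152, -0.63550423,  1.09040371]), 'rotation': array([0.58388949, 0.17455155, 0.51742039])}
side {'mtx': array([[506.55383792,   0.        , 321.37602071],
       [  0.        , 506.55383792, 192.80936355],
       [  0.        ,   0.        ,   1.        ]]), 'origin': array([-0.20663931,  0.75531493,  0.73458238]), 'rotation': array([ 0.49908158, -1.18628097, -2.12180492])}
wrist {'mtx': array([[335.90594755,   0.        , 312.30435605],
       [  0.        , 335.90594755, 199.35866422],
       [  0.        ,   0.        ,   1.        ]]), 'tool_from_camera': array([[ 9.99999857e-01,  1.64747653e-04, -5.08603046e-04,
         2.88295646e-05],
       [-5.50003779e-06, -9.48114511e-01, -3.17929039e-01,
        -8.16237131e-02],
       [-5.34591991e-04,  3.17928996e-01, -9.48114375e-01,
        -1.41424383e-01],
       [ 0.00000000e+00,  0.00000000e+00,  0.00000000e+00,
         1.00000000e+00]])}
```

View pics/scene0.png

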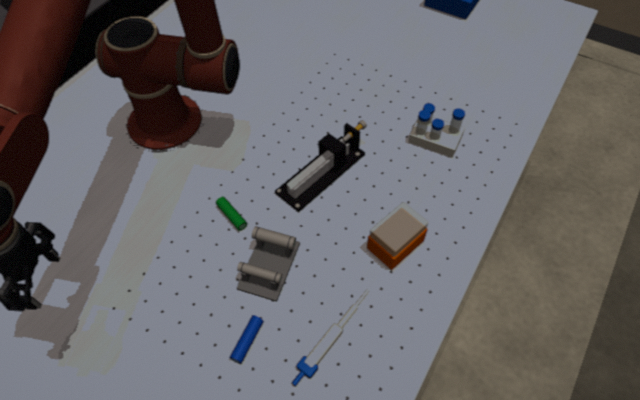

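View pics/side0.png

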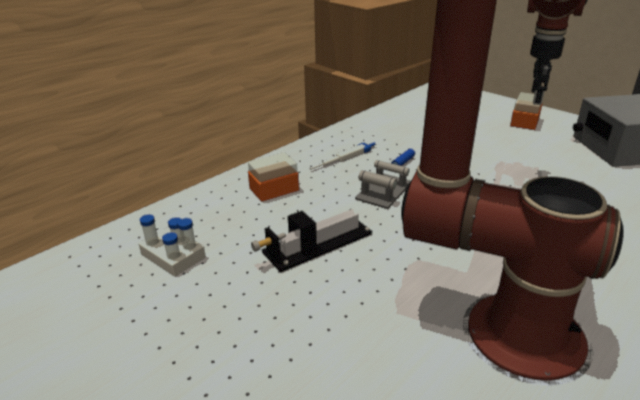

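View pics/wrist0.png

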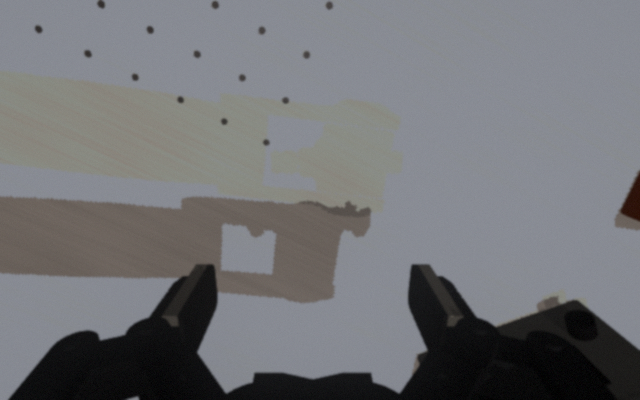

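```bash
cat > h.py <<'E'
import numpy as np, cv2
from scipy.spatial.transform import Rotation as R
from station import ctrl,get_image,calibration,job
def cam(n,obs=None):
    c=calibration(n)
    if n!='wrist': return c['mtx'],R.from_rotvec(c['rotation']).as_matrix(),np.array(c['origin'])
    T=np.array(c['tool_from_camera']);Rt=R.from_rotvec(obs['tool_rot']).as_matrix()
    return c['mtx'],Rt@T[:3,:3],Rt@T[:3,3]+obs['tool_pos']
def onplane(C,uv,z):
    K,Rc,o=C;uv=np.atleast_2d(uv).astype(float)
    d=np.c_[(uv[:,0]-K[0,2])/K[0,0],-(uv[:,1]-K[1,2])/K[1,1],-np.ones(len(uv))]@Rc.T
    return o+d*((z-o[2])/d[:,2])[:,None]
def proj(C,P):
    K,Rc,o=C;p=(np.atleast_2d(P)-o)@Rc
    return np.c_[K[0,2]+K[0,0]*p[:,0]/-p[:,2],K[1,2]-K[1,1]*p[:,1]/-p[:,2]]
E
python3 - <<'E'
from h import *
im=cv2.imread('pics/scene0.png')
a=cv2.resize(im[205:305,215:320],None,fx=5.5,fy=5.5,interpolation=cv2.INTER_CUBIC);cv2.imwrite('pics/crop_rest.png',a)
a=cv2.resize(im[110:215,265:375],None,fx=5.5,fy=5.5,interpolation=cv2.INTER_CUBIC);cv2.imwrite('pics/crop_mount.png',a)
C=cam('scene')
print(onplane(C,[(273,238),(262,275)],.06),onplane(C,[(298,204),(343,143)],.012))
E
```

```text
[[ 0.51292124 -0.19002878  0.06      ]
 [ 0.54471137 -0.28103901  0.06      ]] [[ 0.49290256 -0.05436093  0.012     ]
 [ 0.49180221  0.17996689  0.012     ]]
```

View pics/crop_rest.png

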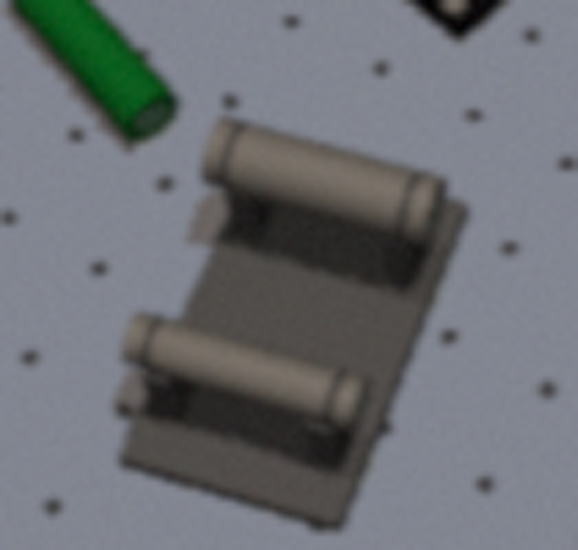

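View pics/crop_mount.png

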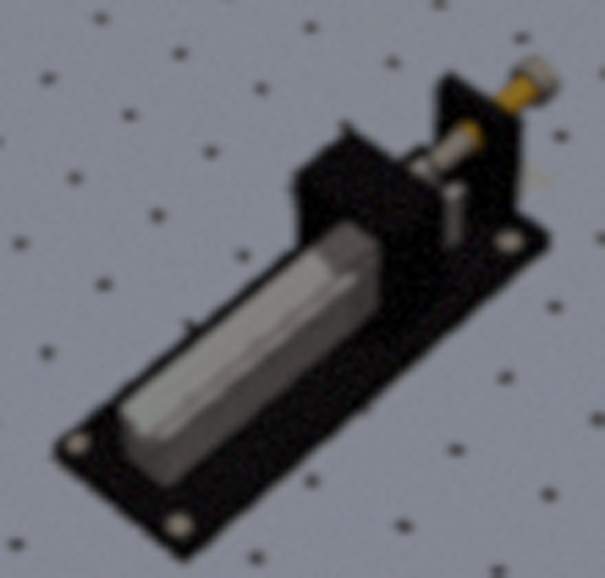

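Candidates: steel barrel at (273,238), visibly thicker in the crop, steel barrel at (262,275), thinner, and the green (231,214) and blue (247,340) look-alikes. The one meant is the steel barrel at (273,238): about 11 px wide against 8 for the other. The mount's stop end is at (345,135) and its open end at (290,195).

```bash
python3 - <<'E'
from h import *
C=cam('scene')
b=onplane(C,[(255.4,232.3),(292.8,242.6)],.06);print(b,b.mean(0),np.linalg.norm(b[1]-b[0]),np.degrees(np.arctan2(*(b[1]-b[0])[[1,0]])))
f=onplane(C,[(275.4,192.2),(298.6,211.8),(364.6,153.6)],.012);print(f,np.linalg.norm(f[1]-f[0]),np.linalg.norm(f[2]-f[1]))
x=(f[2]-f[1]);x/=np.linalg.norm(x);print('mount yaw',np.degrees(np.arctan2(x[1],x[0])),'origin',(f[0]+f[1])/2+.12*x)
t=onplane(C,[(215+122/5.5,205+462/5.5),(215+340/5.5,205+528/5.5),(215+467/5.5,205+205/5.5)],.01);print(t)
o=ctrl.get_obs();print(R.from_rotvec(o['tool_rot']).as_matrix().round(3))
E
```

```text
[[ 0.46866455 -0.19815029  0.06      ]
 [ 0.55930648 -0.17701511  0.06      ]] [ 0.51398552 -0.1875827   0.06      ] 0.09307338932926267 13.125266224417784
[[ 0.4227552  -0.05285582  0.012     ]
 [ 0.50685017 -0.07356101  0.012     ]
 [ 0.56117243  0.1766082   0.012     ]] 0.08660640868015197 0.2559991005022247
mount yaw 77.74886268077238 origin [0.49026633 0.05405881 0.012     ]
[[ 0.49710482 -0.32180988  0.01      ]
 [ 0.59177036 -0.30004831  0.01      ]
 [ 0.55583562 -0.1452763   0.01      ]]
[[ 0.452 -0.892 -0.001]
 [-0.892 -0.452  0.001]
 [-0.002 -0.    -1.   ]]
```

>>> {"name": "jog_arm", "arguments": {
  "deltas": [
    [[0, 0, 14], [-0.223, -0.374, 0.02], 0.085],
    [[0, 0, 14], [-0.223, -0.374, 0.02], 0.085],
    [[0, 0, 14], [-0.223, -0.374, 0.02], 0.085],
    [[0, 0, 14], [-0.223, -0.374, 0.02], 0.085],
    [[0, 0, 14], [-0.223, -0.374, 0.02], 0.085],
    [[0, 0, 14], [-0.223, -0.374, 0.02], 0.085],
    [[0, 0, 14], [-0.223, -0.374, 0.02], 0.085],
    [[0, 0, 14], [-0.223, -0.374, 0.02], 0.085],
    [[0, 0, 14], [-0.223, -0.374, 0.02], 0.085],
    [[0, 0, 14], [-0.223, -0.374, 0.02], 0.085],
    [[0, 0, 14], [-0.223, -0.374, 0.02], 0.085],
    [[0, 0, 14], [-0.223, -0.374, 0.02], 0.085]
  ]
}}

```text
t: 1.15
tool_pos: [0.5165, -0.186, 0.2106]
tool_rot: [-2.461, 1.951, 0.002]
contact_force: [-1.5, 0.6, -0.1]
opening: 0.0851
```

>>> {"name": "jog_arm", "arguments": {
  "deltas": [
    [[0, 0, 0], [0, 0, 0], 0.085],
    [[0, 0, 0], [0, 0, 0], 0.085],
    [[0, 0, 0], [0, 0, 0], 0.085]
  ]
}}

```text
t: 1.4
tool_pos: [0.5147, -0.1907, 0.2112]
tool_rot: [2.454, -1.96, -0.0]
contact_force: [-0.1, -0.1, 0.5]
opening: 0.0853
```

```bash
python3 - <<'E'
from h import *
o=ctrl.get_obs();cv2.imwrite('pics/wrist1.png',get_image('wrist')[:,:,::-1]);print(o['tool_pos'],o['tool_rot'],o['contact_force'],o['t'],o['q'])
E
```

```text
[ 0.51472228 -0.19073174  0.2112395 ] [ 2.45433369e+00 -1.96047421e+00 -1.00515987e-04] [-0.09033018 -0.11200415  0.5210693 ] 1.4 [-4.90268298e-01 -1.15947487e-01  1.81141522e+00 -3.65353963e-04
  1.44625739e+00  8.57771071e-01]
```

View pics/wrist1.png

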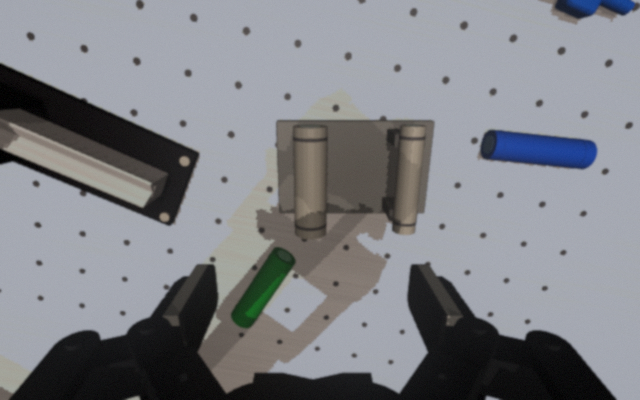

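```bash
python3 - <<'E'
from h import *
im=cv2.imread('pics/wrist1.png')
a=cv2.resize(im[110:250,260:450],None,fx=4.2,fy=4.2,interpolation=cv2.INTER_CUBIC);cv2.imwrite('pics/crop_w1.png',a)
g=cv2.cvtColor(im,cv2.COLOR_BGR2HSV)
for v in (130,150,165,180,195,208,225,235): print(v,im[v,284:340:2].tolist()[:0],g[v,286:336:2,1].tolist(),g[v,286:336:2,2].tolist())
E
```

```text
130 [] [27, 32, 31, 33, 45, 43, 46, 49, 46, 45, 48, 45, 47, 49, 48, 47, 44, 47, 49, 43, 39, 34, 27, 32, 32] [113, 118, 114, 99, 85, 96, 110, 115, 117, 125, 128, 137, 140, 141, 132, 126, 123, 115, 105, 95, 78, 91, 94, 95, 96]
150 [] [32, 27, 38, 35, 41, 40, 51, 48, 47, 44, 49, 47, 48, 48, 47, 51, 48, 49, 52, 46, 42, 38, 39, 35, 35] [103, 96, 94, 88, 80, 95, 110, 116, 119, 123, 130, 136, 138, 139, 131, 126, 123, 114, 103, 88, 73, 87, 92, 94, 94]
165 [] [27, 30, 30, 33, 43, 47, 48, 52, 50, 45, 47, 49, 46, 46, 48, 48, 48, 50, 50, 46, 43, 36, 36, 32, 35] [94, 94, 93, 86, 78, 92, 106, 113, 118, 124, 129, 135, 133, 138, 128, 127, 123, 113, 101, 88, 71, 85, 92, 88, 88]
180 [] [38, 34, 35, 34, 42, 47, 44, 46, 49, 54, 51, 48, 48, 48, 50, 49, 51, 48, 50, 47, 41, 39, 38, 34, 34] [108, 105, 108, 105, 86, 92, 104, 112, 114, 122, 125, 133, 133, 133, 128, 125, 121, 112, 102, 86, 69, 85, 87, 91, 90]
195 [] [29, 29, 32, 33, 44, 45, 49, 48, 50, 48, 49, 47, 49, 46, 51, 53, 51, 50, 50, 51, 36, 40, 35, 41, 35] [104, 106, 104, 101, 82, 90, 104, 111, 113, 123, 124, 131, 131, 134, 130, 124, 121, 112, 96, 85, 77, 96, 101, 99, 95]
208 [] [33, 33, 36, 39, 38, 46, 50, 49, 51, 48, 52, 51, 51, 52, 48, 48, 56, 51, 47, 45, 40, 36, 35, 38, 28] [102, 101, 100, 91, 81, 95, 118, 126, 131, 139, 142, 141, 134, 133, 127, 123, 118, 109, 98, 80, 58, 63, 65, 67, 64]
225 [] [32, 32, 32, 30, 32, 31, 43, 52, 49, 49, 48, 54, 45, 53, 49, 54, 52, 46, 46, 42, 36, 33, 38, 34, 34] [105, 104, 105, 103, 79, 49, 65, 78, 83, 88, 91, 95, 96, 96, 93, 90, 88, 77, 61, 49, 91, 131, 129, 127, 114]
235 [] [32, 35, 35, 32, 35, 36, 46, 49, 50, 54, 50, 54, 47, 48, 46, 45, 44, 49, 48, 35, 32, 34, 34, 40, 36] [110, 108, 110, 105, 102, 84, 78, 83, 86, 90, 91, 95, 97, 96, 94, 90, 87, 83, 79, 80, 97, 105, 105, 102, 105]
```

View pics/crop_w1.png

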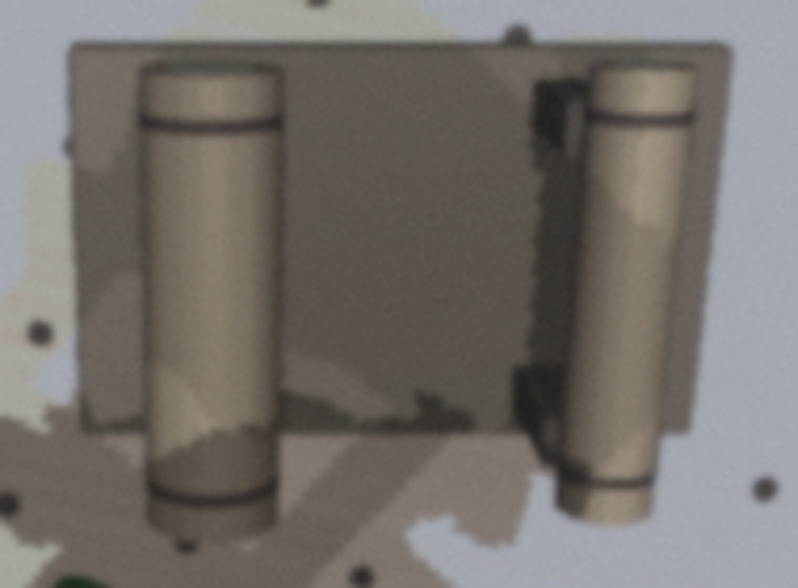

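The left one, at (310,180), is about 33 px wide against 24 px for the right one at (408,180), so the left one is the thick barrel.

```bash
python3 - <<'E'
from h import *
o=ctrl.get_obs();C=cam('wrist',o)
L=[(293.1,132.6),(327.4,132.6),(295.2,229),(326.2,229)]
p=onplane(C,L,.063);m1=(p[0]+p[1])/2;m2=(p[2]+p[3])/2
print(np.linalg.norm(p[0]-p[1]),np.linalg.norm(p[2]-p[3]))
e1=onplane(C,[(310,125.7)],.06)[0];e1a=onplane(C,[(310,125.7)],.047)[0];e2=onplane(C,[(310.5,238.6)],.075)[0]
print(m1,m2,'ends',e1,e1a,e2,np.linalg.norm(e1a-e2))
d=m1-m2;yaw=np.arctan2(d[1],d[0]);print(np.degrees(yaw))
mid=(e1+e2)/2;mid=(e1a+e2)/2;mid[2]=.06;print(mid)
Rt=R.from_rotvec(o['tool_rot']).as_matrix();print('tool delta',Rt.T@(mid-o['tool_pos']), 'toolx yaw',np.degrees(np.arctan2(Rt[1,0],Rt[0,0])))
# rest foot corners check
f=onplane(C,[(260+70/4.2,110+45/4.2),(260+732/4.2,110+45/4.2),(260+83/4.2,110+432/4.2),(260+690/4.2,110+432/4.2)],.01)
print(f,f.mean(0));
for y in(.045,-.045):
  print(f.mean(0)[:2]+y*np.array([-np.sin(yaw),np.cos(yaw)]))
E
```

```text
0.029252703862641675 0.029060957662956268
[ 0.55782713 -0.17951389  0.063     ] [ 0.47072362 -0.19947741  0.063     ] ends [ 0.56310121 -0.17809534  0.06      ] [ 0.56171169 -0.178327    0.047     ] [ 0.46656584 -0.20027428  0.075     ] 0.1015795992088861
12.908842089160725
[ 0.51413877 -0.18930064  0.06      ]
tool delta [-0.00163543  0.00019592  0.15130439] toolx yaw -77.25043926683114
[[ 0.5551882  -0.14548062  0.01      ]
 [ 0.5898933  -0.29889311  0.01      ]
 [ 0.45933371 -0.16723137  0.01      ]
 [ 0.49409998 -0.32102324  0.01      ]] [ 0.5246288  -0.23315709  0.01      ]
[ 0.51457577 -0.18929438]
[ 0.53468182 -0.27701979]
```

>>> {"name": "jog_arm", "arguments": {
  "deltas": [
    [[0, 0, 0], [-0.0016, 0, 0.025], 0.085],
    [[0, 0, 0], [-0.0016, 0, 0.05], 0.085],
    [[0, 0, 0], [-0.0016, 0, 0.075], 0.085],
    [[0, 0, 0], [-0.0016, 0, 0.1], 0.085],
    [[0, 0, 0], [-0.0016, 0, 0.125], 0.085],
    [[0, 0, 0], [-0.0016, 0, 0.15], 0.085],
    [[0, 0, 0], [-0.0016, 0, 0.165], 0.085],
    [[0, 0, 0], [-0.0016, 0, 0.172], 0.085],
    [[0, 0, 0], [-0.0016, 0, 0.172], 0.085],
    [[0, 0, 0], [-0.0016, 0, 0.172], 0.085]
  ]
}}

```text
t: 2.28
tool_pos: [0.5151, -0.1889, 0.0399]
tool_rot: [-2.455, 1.96, -0.001]
contact_force: [0.3, 0.1, 0.7]
opening: 0.0849
```

>>> {"name": "jog_arm", "arguments": {
  "deltas": [
    [[0, 0, 0], [0, 0, 0], 0.06],
    [[0, 0, 0], [0, 0, 0], 0.045],
    [[0, 0, 0], [0, 0, 0], 0.038],
    [[0, 0, 0], [0, 0, 0], 0.034],
    [[0, 0, 0], [0, 0, 0], 0.03],
    [[0, 0, 0], [0, 0, 0], 0.025],
    [[0, 0, 0], [0, 0, 0], 0.02],
    [[0, 0, 0], [0, 0, 0], 0.02],
    [[0, 0, 0], [0, 0, 0], 0.02]
  ],
  "squeeze": 40
}}

```text
t: 3.03
tool_pos: [0.5154, -0.1885, 0.0401]
tool_rot: [2.456, -1.959, 0.002]
contact_force: [-1.3, -1.8, 6.0]
opening: 0.029
```

```bash
python3 - <<'E'
from h import *
o=ctrl.get_obs();cv2.imwrite('pics/wrist2.png',get_image('wrist')[:,:,::-1]);print(o)
E
```

```text
{'t': 3.0333, 'q': array([-4.86044116e-01,  7.17307536e-02,  1.93381095e+00, -2.71013164e-04,
        1.13488124e+00,  8.60368671e-01]), 'dq': array([-0.00074107, -0.00118737, -0.0004281 , -0.00024576,  0.00133723,
        0.00081314]), 'effort': array([ 5.89625593e-01, -3.20643926e+01, -2.94604039e+01,  2.74188258e-01,
       -2.35011131e-01, -1.60285493e-02]), 'tool_pos': array([ 0.515402  , -0.18845471,  0.0401286 ]), 'tool_rot': array([ 2.45627332e+00, -1.95861501e+00,  1.87709297e-03]), 'contact_force': array([-1.29433566, -1.77743936,  6.0277262 ]), 'wrist_torque': array([-0.11535392,  0.23921952,  0.00173331]), 'opening': 0.028958167548607118}
```

View pics/wrist2.png

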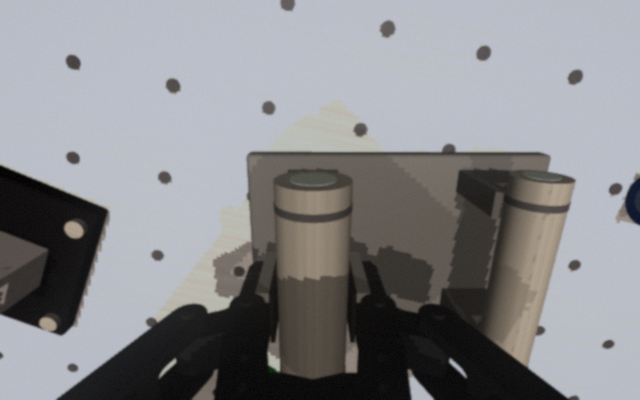

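>>> {"name": "jog_arm", "arguments": {
  "deltas": [
    [[0, 0, 0], [0, 0, -0.005], 0.02],
    [[0, 0, 0], [0, 0, -0.015], 0.02],
    [[0, 0, 0], [0, 0, -0.03], 0.02],
    [[0, 0, 0], [0, 0, -0.05], 0.02],
    [[0, 0, 0], [0, 0, -0.07], 0.02],
    [[0, 0, 0], [0, 0, -0.09], 0.02],
    [[0, 0, 0], [0, 0, -0.11], 0.02],
    [[0, 0, 0], [0, 0, -0.13], 0.02],
    [[0, 0, 0], [0, 0, -0.15], 0.02],
    [[0, 0, 0], [0, 0, -0.16], 0.02],
    [[0, 0, 0], [0, 0, -0.16], 0.02],
    [[0, 0, 0], [0, 0, -0.16], 0.02]
  ],
  "squeeze": 50
}}

```text
t: 4.08
tool_pos: [0.5146, -0.1878, 0.1988]
tool_rot: [-2.456, 1.959, 0.001]
contact_force: [0.2, 0.2, -5.0]
opening: 0.0278
```

```bash
python3 - <<'E'
from h import *
o=ctrl.get_obs();cv2.imwrite('pics/wrist3.png',get_image('wrist')[:,:,::-1]);print(o)
Rt=R.from_rotvec(o['tool_rot']).as_matrix();print(Rt.T@(np.array([.4818,.015,.19])-o['tool_pos']),np.degrees(np.arctan2(Rt[1,0],Rt[0,0])))
E
```

```text
{'t': 4.0833, 'q': array([-4.85852162e-01, -1.09283470e-01,  1.82634200e+00,  1.35395395e-04,
        1.42510047e+00,  8.60397598e-01]), 'dq': array([-0.00090486,  0.02093317,  0.03204045, -0.00052543,  0.00136907,
        0.0009475 ]), 'effort': array([ 1.81955611e-02, -3.55710733e+01, -4.06438243e+01, -1.24452899e-04,
       -2.09856365e-02, -1.35976406e-04]), 'tool_pos': array([ 0.51463097, -0.18780952,  0.19879057]), 'tool_rot': array([-2.45630024e+00,  1.95857812e+00,  9.13223519e-04]), 'contact_force': array([ 0.23818244,  0.17586842, -4.97384701]), 'wrist_torque': array([-0.01642426, -0.05149952,  0.02938503]), 'opening': 0.027825816548790024}
[-0.20502441 -0.01315068  0.00888262] -77.13556247847158
```

View pics/wrist3.png

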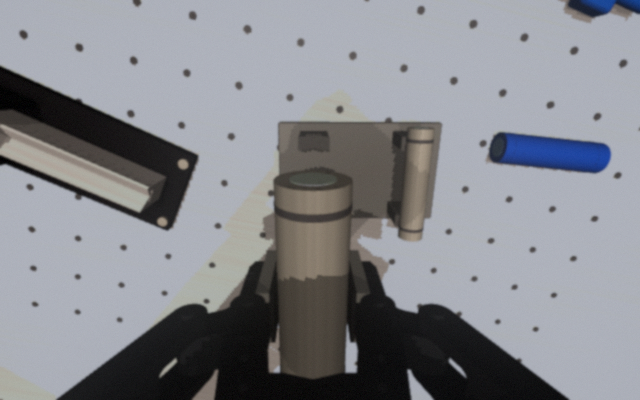

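>>> {"name": "jog_arm", "arguments": {
  "deltas": [
    [[0, 0, -7], [-0.03, 0.002, -0.04], 0.02],
    [[0, 0, -14], [-0.05, 0.004, -0.041], 0.02],
    [[0, 0, -21], [-0.07, 0.006, -0.041], 0.02],
    [[0, 0, -28], [-0.09, 0.008, -0.041], 0.02],
    [[0, 0, -35], [-0.11, 0.01, -0.041], 0.02],
    [[0, 0, -42], [-0.13, 0.012, -0.041], 0.02],
    [[0, 0, -49], [-0.15, 0.012, -0.041], 0.02],
    [[0, 0, -56], [-0.151, 0.012, -0.041], 0.02],
    [[0, 0, -62], [-0.151, 0.012, -0.041], 0.02],
    [[0, 0, -64.9], [-0.151, 0.012, -0.041], 0.02],
    [[0, 0, -64.9], [-0.151, 0.012, -0.041], 0.02],
    [[0, 0, -64.9], [-0.151, 0.012, -0.041], 0.02]
  ]
}}

```text
t: 5.13
tool_pos: [0.4688, -0.0433, 0.2384]
tool_rot: [-3.123, 0.337, 0.005]
contact_force: [-0.3, -0.4, -5.0]
opening: 0.0287
```

>>> {"name": "jog_arm", "arguments": {
  "deltas": [
    [[0, 0, 0], [0, 0, 0], 0.02],
    [[0, 0, 0], [0, 0, 0], 0.02],
    [[0, 0, 0], [0, 0, 0], 0.02]
  ]
}}

```text
t: 5.38
tool_pos: [0.4695, -0.0436, 0.2399]
tool_rot: [-3.123, 0.336, 0.001]
contact_force: [-0.3, -0.7, -4.5]
opening: 0.0284
```

```bash
python3 - <<'E'
from h import *
o=ctrl.get_obs();im=get_image('wrist')[:,:,::-1];cv2.imwrite('pics/wrist4.png',im);print(o['tool_pos'],o['tool_rot'],o['contact_force'])
cv2.imwrite('pics/wrist4c.png',cv2.resize(im[0:200,200:440],None,fx=3,fy=3,interpolation=cv2.INTER_CUBIC))
E
```

```text
[ 0.46948007 -0.04361164  0.2399334 ] [-3.12348524e+00  3.36084286e-01  1.01381659e-03] [-0.26490516 -0.66996702 -4.4903552 ]
```

View pics/wrist4.png

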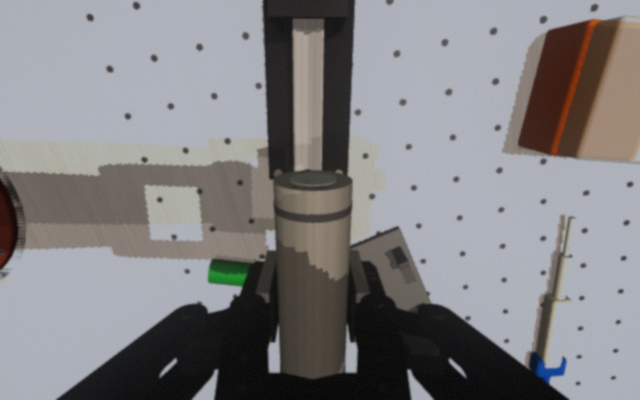

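View pics/wrist4c.png

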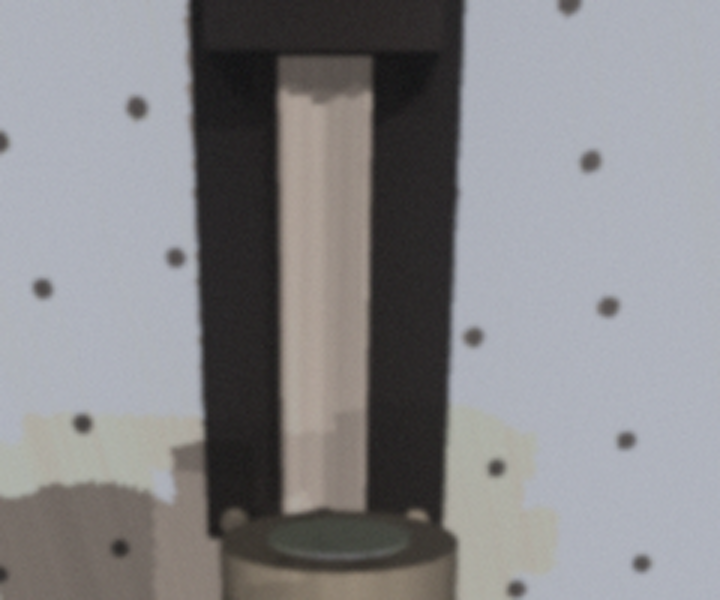

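```bash
python3 - <<'E'
from h import *
o=ctrl.get_obs();C=cam('wrist',o)
P=lambda x,y:(200+x/3,y/3)
p=onplane(C,[P(277,120),P(373,120),P(283,490),P(365.5,490)],.053)
a=(p[0]+p[1])/2;b=(p[2]+p[3])/2;d=a-b;d/=np.linalg.norm(d);print('w',np.linalg.norm(p[0]-p[1]),np.linalg.norm(p[2]-p[3]),a,b,'yaw',np.degrees(np.arctan2(d[1],d[0])))
br=onplane(C,[P(325,50)],.081)[0];f=onplane(C,[P(208,535),P(442,533)],.012)
fl=onplane(C,[P(194,200),P(460.5,200),P(207,500),P(444,500)],.012);fa=(fl[0]+fl[1])/2;fb=(fl[2]+fl[3])/2;fd=fa-fb
print('foot w',np.linalg.norm(fl[0]-fl[1]),np.linalg.norm(fl[2]-fl[3]),'yaw',np.degrees(np.arctan2(fd[1],fd[0])),'mid',fa,fb)
dd=d[:2]
o1=br[:2]-.033*dd;o2=f.mean(0)[:2]+.12*dd
print('origin est',o1,o2, 'lateral offs of pts from rail line', [float(np.cross(dd,(q-b)[:2])) for q in (br,*f,fa,fb)])
# origin: along from o1/o2 mean projected on rail line
s=((o1+o2)/2-b[:2])@dd;org=b[:2]+s*dd;print('org',org)
go=org-.04*dd;Rt=R.from_rotvec(o['tool_rot']).as_matrix()
print('go',go,'delta tool',Rt.T@(np.r_[go,.12]-o['tool_pos']),'toolx yaw',np.degrees(np.arctan2(Rt[1,0],Rt[0,0])))
# held barrel end lateral in tool frame
e=onplane(C,[P(223,550),P(457,550)],o['tool_pos'][2]+.02);print('barrel end in tool',((e-o['tool_pos'])@Rt),)
E
```

```text
w 0.028481412785333553 0.027390799610729533 [0.49181457 0.07532581 0.053     ] [ 0.46739411 -0.03375184  0.053     ] yaw 77.38063112843659
foot w 0.09102577615763975 0.08879058592755895 yaw 77.19008749873272 mid [0.48782327 0.05575848 0.012     ] [ 0.46461397 -0.04631588  0.012     ]
origin est [0.48783771 0.0563406 ] [0.48778775 0.05798275] lateral offs of pts from rail line [-0.0002669646059495108, 0.044458769007597924, -0.04417764916504851, -0.0003800487321470383, -3.192502058698907e-05]
org [0.48775105 0.05717549]
go [0.47901213 0.01814177] delta tool [-0.00387201 -0.06234274  0.12015679] toolx yaw -12.276236822653965
barrel end in tool [[-0.01439638 -0.04727065 -0.01999376]
 [ 0.01488017 -0.047266   -0.02000196]]<stdin>:11: DeprecationWarning: Arrays of 2-dimensional vectors are deprecated. Use arrays of 3-dimensional vectors instead. (deprecated in NumPy 2.0)
```

>>> {"name": "jog_arm", "arguments": {
  "deltas": [
    [[0, 0, 0.4], [-0.0039, -0.02, 0.02], 0.02],
    [[0, 0, 0.4], [-0.0039, -0.04, 0.04], 0.02],
    [[0, 0, 0.4], [-0.0039, -0.0623, 0.065], 0.02],
    [[0, 0, 0.4], [-0.0039, -0.0623, 0.09], 0.02],
    [[0, 0, 0.4], [-0.0039, -0.0623, 0.115], 0.02],
    [[0, 0, 0.4], [-0.0039, -0.0623, 0.14], 0.02],
    [[0, 0, 0.4], [-0.0039, -0.0623, 0.155], 0.02],
    [[0, 0, 0.4], [-0.0039, -0.0623, 0.16], 0.02],
    [[0, 0, 0.4], [-0.0039, -0.0623, 0.16], 0.02],
    [[0, 0, 0.4], [-0.0039, -0.0623, 0.16], 0.02],
    [[0, 0, 0.4], [-0.0039, -0.0623, 0.16], 0.02]
  ]
}}

```text
t: 6.35
tool_pos: [0.4805, 0.0179, 0.0822]
tool_rot: [3.122, -0.346, 0.005]
contact_force: [0.6, -0.5, -4.1]
opening: 0.0288
```

```bash
python3 - <<'E'
from h import *
o=ctrl.get_obs();im=get_image('wrist')[:,:,::-1];cv2.imwrite('pics/wrist5.png',im);print(o['tool_pos'],o['tool_rot'],o['contact_force'])
im=get_image('scene')[:,:,::-1];cv2.imwrite('pics/scene5.png',cv2.resize(im[100:230,250:400],None,fx=4,fy=4,interpolation=cv2.INTER_CUBIC))
E
```

```text
[0.48049615 0.01793135 0.08222879] [ 3.122434   -0.34618321  0.00532174] [ 0.55613057 -0.5218821  -4.07789795]
```

View pics/wrist5.png

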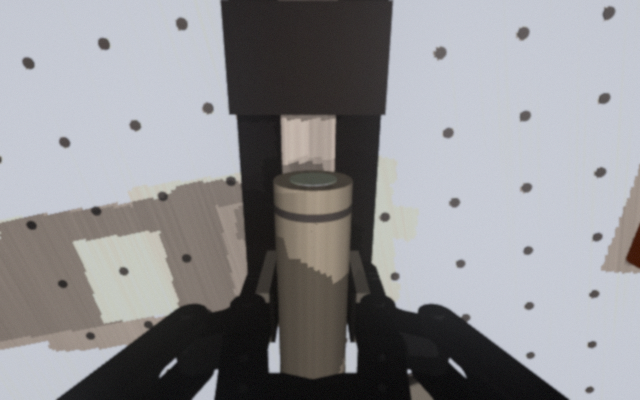

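View pics/scene5.png

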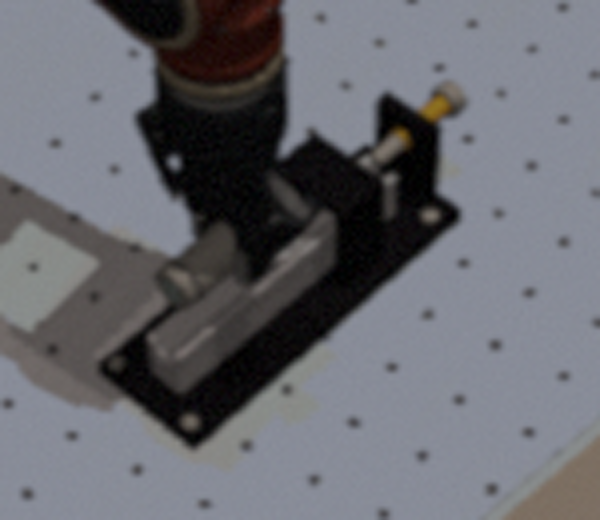

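>>> {"name": "jog_arm", "arguments": {
  "deltas": [
    [[0, 0, 0], [0, 0, 0], 0.02],
    [[0, 0, 0], [0, 0, 0], 0.02],
    [[0, 0, 0], [0, 0, 0], 0.02]
  ]
}}

```text
t: 6.7
tool_pos: [0.4793, 0.0181, 0.0808]
tool_rot: [3.122, -0.346, 0.001]
contact_force: [-0.4, 0.7, -5.1]
opening: 0.0283
```

```bash
python3 - <<'E'
from h import *
o=ctrl.get_obs();im=get_image('wrist')[:,:,::-1];cv2.imwrite('pics/wrist6.png',im);print(o['tool_pos'],o['tool_rot'],o['contact_force'])
C=cam('wrist',o);g=cv2.cvtColor(im.copy(),cv2.COLOR_BGR2GRAY).astype(float)
g=cv2.GaussianBlur(g,(3,3),0)
def edges(v,lo,hi):
    r=np.abs(np.gradient(g[v-2:v+3].mean(0)));k=lo+np.argmax(r[lo:hi]);w=r[k-2:k+3];return (w*np.arange(k-2,k+3)).sum()/w.sum()
Rt=R.from_rotvec(o['tool_rot']).as_matrix()
for v,z,L,Rr in((125,.053,(270,290),(328,345)),(140,.053,(270,290),(328,345)),(155,.053,(270,290),(328,345)),(160,.012,(235,255),(365,385)),(135,.012,(232,255),(365,388)),(40,.088,(215,240),(375,400)),):
    l,r=edges(v,*L),edges(v,*Rr);p=onplane(C,[(l,v),(r,v)],z);m=p.mean(0);print(v,round(l,1),round(r,1),'w',np.linalg.norm(p[1]-p[0]).round(4),'mid tool',(Rt.T@(m-o['tool_pos'])).round(4))
E
```

```text
[0.4792813  0.01812458 0.08080157] [ 3.12246702e+00 -3.45917200e-01  1.35373252e-03] [-0.38764026  0.70860495 -5.05613991]
125 283.0 338.0 w 0.0272 mid tool [-0.001  -0.0637  0.0278]
140 283.1 337.8 w 0.0274 mid tool [-0.001  -0.0563  0.0278]
155 283.9 337.2 w 0.0272 mid tool [-0.001  -0.0487  0.0278]
160 241.0 380.1 w 0.0883 mid tool [-0.0012 -0.0375  0.0688]
135 239.3 381.9 w 0.0885 mid tool [-0.0011 -0.0532  0.0688]
40 225.7 394.0 w 0.0612 mid tool [-0.001  -0.0977 -0.0072]
```

>>> {"name": "jog_arm", "arguments": {
  "deltas": [
    [[0, 0, 0], [-0.0011, 0, 0.01], 0.02],
    [[0, 0, 0], [-0.0011, 0, 0.02], 0.02],
    [[0, 0, 0], [-0.0011, 0, 0.028], 0.02],
    [[0, 0, 0], [-0.0011, 0, 0.033], 0.02],
    [[0, 0, 0], [-0.0011, 0, 0.035], 0.02],
    [[0, 0, 0], [-0.0011, 0, 0.035], 0.02],
    [[0, 0, 0], [-0.0011, 0, 0.035], 0.02]
  ]
}}

```text
t: 7.33
tool_pos: [0.4776, 0.0185, 0.045]
tool_rot: [-3.122, 0.346, 0.002]
contact_force: [-0.6, -0.7, -3.7]
opening: 0.0285
```

>>> {"name": "jog_arm", "arguments": {
  "deltas": [
    [[0, 0, 0], [0, 0, 0.0005], 0.02],
    [[0, 0, 0], [0, 0, 0.001], 0.02],
    [[0, 0, 0], [0, 0, 0.001], 0.02]
  ]
}}

```text
t: 7.58
tool_pos: [0.4779, 0.0184, 0.0444]
tool_rot: [-3.122, 0.346, -0.0]
contact_force: [0.6, 1.0, -4.8]
opening: 0.0284
```

>>> {"name": "jog_arm", "arguments": {
  "deltas": [
    [[0, 0, 0], [0, 0, 0.0005], 0.02],
    [[0, 0, 0], [0, 0, 0.001], 0.02],
    [[0, 0, 0], [0, 0, 0.001], 0.02]
  ]
}}

```text
t: 7.83
tool_pos: [0.4778, 0.0184, 0.0432]
tool_rot: [-3.122, 0.346, 0.0]
contact_force: [0.4, 1.0, -5.0]
opening: 0.0285
```

>>> {"name": "jog_arm", "arguments": {
  "deltas": [
    [[0, 0, 0], [0, 0, 0.0005], 0.02],
    [[0, 0, 0], [0, 0, 0.0005], 0.02],
    [[0, 0, 0], [0, 0, 0.0005], 0.02]
  ]
}}

```text
t: 8.08
tool_pos: [0.4779, 0.0184, 0.0428]
tool_rot: [-3.122, 0.346, 0.0]
contact_force: [-0.2, 0.5, -4.2]
opening: 0.0287
```

>>> {"name": "jog_arm", "arguments": {
  "deltas": [
    [[0, 0, 0], [0, 0, 0.0005], 0.02],
    [[0, 0, 0], [0, 0, 0.0005], 0.02],
    [[0, 0, 0], [0, 0, 0.0005], 0.02]
  ]
}}

```text
t: 8.33
tool_pos: [0.4782, 0.0184, 0.0425]
tool_rot: [-3.122, 0.346, -0.001]
contact_force: [0.9, 0.2, -4.9]
opening: 0.0286
```

>>> {"name": "jog_arm", "arguments": {
  "deltas": [
    [[0, 0, 0], [0, 0, 0.0005], 0.02],
    [[0, 0, 0], [0, 0, 0.0005], 0.02],
    [[0, 0, 0], [0, 0, 0.0005], 0.02]
  ]
}}

```text
t: 8.58
tool_pos: [0.4783, 0.0183, 0.0423]
tool_rot: [3.122, -0.346, 0.001]
contact_force: [-0.9, -0.3, 0.1]
opening: 0.0285
```

>>> {"name": "jog_arm", "arguments": {
  "deltas": [
    [[0, 0, 0], [0, 0, 0], 0.03],
    [[0, 0, 0], [0, 0, 0], 0.035],
    [[0, 0, 0], [0, 0, 0], 0.045],
    [[0, 0, 0], [0, 0, 0], 0.055],
    [[0, 0, 0], [0, 0, 0], 0.06],
    [[0, 0, 0], [0, 0, 0], 0.06],
    [[0, 0, 0], [0, 0, 0], 0.06]
  ]
}}

```text
t: 9.17
tool_pos: [0.478, 0.0184, 0.0419]
tool_rot: [-3.122, 0.346, -0.0]
contact_force: [-0.8, 0.1, -0.9]
opening: 0.0598
```

>>> {"name": "jog_arm", "arguments": {
  "deltas": [
    [[0, 0, 0], [0, 0, -0.01], 0.06],
    [[0, 0, 0], [0, 0, -0.03], 0.06],
    [[0, 0, 0], [0, 0, -0.055], 0.06],
    [[0, 0, 0], [0, 0, -0.08], 0.06],
    [[0, 0, 0], [0, 0, -0.1], 0.06],
    [[0, 0, 0], [0, 0, -0.11], 0.06],
    [[0, 0, 0], [0, 0, -0.11], 0.06],
    [[0, 0, 0], [0, 0, -0.11], 0.06],
    [[0, 0, 0], [0, 0, -0.11], 0.06]
  ]
}}

```text
t: 9.92
tool_pos: [0.477, 0.0185, 0.1502]
tool_rot: [3.122, -0.346, -0.004]
contact_force: [-0.7, 1.3, -0.0]
opening: 0.0602
```

```bash
python3 - <<'E'
from h import *
o=ctrl.get_obs();im=get_image('wrist')[:,:,::-1];cv2.imwrite('pics/wrist7.png',im);print(o['tool_pos'],o['tool_rot'],o['contact_force'],o['opening'])
E
```

```text
[0.47695024 0.01853897 0.15023878] [ 3.12249688 -0.34576748 -0.00406106] [-0.67743262  1.30012617 -0.00279436] 0.06019774135253674
```

View pics/wrist7.png

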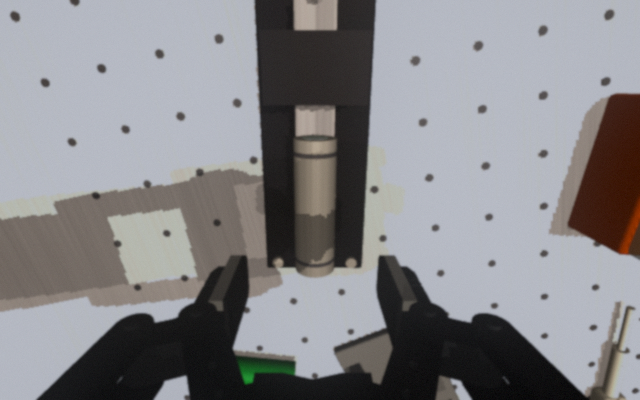

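```bash
python3 - <<'E'
from h import *
o=ctrl.get_obs();C=cam('wrist',o)
org=np.array([.48775,.05718]);y=np.radians(77.3);d=np.array([np.cos(y),np.sin(y)]);n=np.array([-d[1],d[0]])
im=cv2.imread('pics/wrist7.png');cv2.imwrite('pics/wrist7c.png',cv2.resize(im[0:290,230:400],None,fx=2,fy=2))
for uv,z in(((315.5,136),.05),((315.5,275),.077),((294.3,160),.065),((337,160),.065),((295.5,255),.065),((335.5,255),.065),((315,105),.081),((315,30),.088),((264,267),.012),((363,267),.012)):
    p=onplane(C,[uv],z)[0][:2]-org;print(uv,'mount x %.4f y %.4f'%(p@d,p@n))
E
```

```text
(315.5, 136) mount x 0.0081 y 0.0004
(315.5, 275) mount x -0.0885 y 0.0002
(294.3, 160) mount x -0.0061 y 0.0149
(337, 160) mount x -0.0060 y -0.0143
(295.5, 255) mount x -0.0787 y 0.0152
(335.5, 255) mount x -0.0786 y -0.0149
(315, 105) mount x 0.0310 y 0.0010
(315, 30) mount x 0.0708 y 0.0012
(264, 267) mount x -0.1196 y 0.0481
(363, 267) mount x -0.1193 y -0.0451
```

View pics/wrist7c.png

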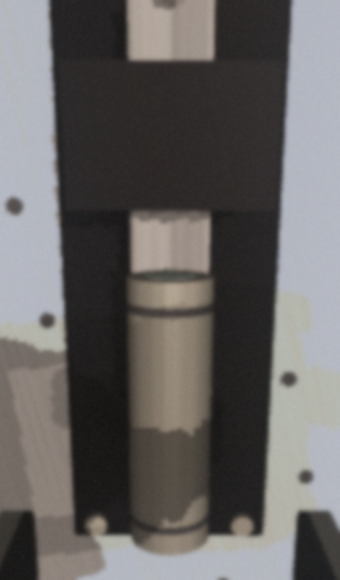

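>>> {"name": "jog_arm", "arguments": {
  "deltas": [
    [[0, 0, 0], [0.0005, 0.02, 0], 0.03],
    [[0, 0, 0], [0.0005, 0.05, 0], 0],
    [[0, 0, 0], [0.0005, 0.075, 0], 0],
    [[0, 0, 0], [0.0005, 0.085, 0], 0],
    [[0, 0, 0], [0.0005, 0.085, 0.02], 0],
    [[0, 0, 0], [0.0005, 0.085, 0.045], 0],
    [[0, 0, 0], [0.0005, 0.085, 0.065], 0],
    [[0, 0, 0], [0.0005, 0.085, 0.085], 0],
    [[0, 0, 0], [0.0005, 0.085, 0.095], 0],
    [[0, 0, 0], [0.0005, 0.085, 0.095], 0],
    [[0, 0, 0], [0.0005, 0.085, 0.095], 0],
    [[0, 0, 0], [0.0005, 0.085, 0.095], 0]
  ],
  "squeeze": 20
}}

```text
t: 10.97
tool_pos: [0.4606, -0.0647, 0.0578]
tool_rot: [3.122, -0.346, 0.002]
contact_force: [0.9, 0.7, 0.5]
opening: 0.0002
```

```bash
python3 - <<'E'
from h import *
o=ctrl.get_obs();im=get_image('wrist')[:,:,::-1];cv2.imwrite('pics/wrist8.png',im);print(o['tool_pos'],o['tool_rot'],o['contact_force'],o['opening'])
im=get_image('scene')[:,:,::-1];cv2.imwrite('pics/scene8.png',cv2.resize(im[100:230,250:400],None,fx=4,fy=4,interpolation=cv2.INTER_CUBIC))
im=get_image('side')[:,:,::-1];cv2.imwrite('pics/side8.png',cv2.resize(im[150:290,230:400],None,fx=4,fy=4,interpolation=cv2.INTER_CUBIC))
E
```

```text
[ 0.4606308  -0.06471     0.05780506] [ 3.12235017e+00 -3.45532657e-01  2.30052966e-03] [0.88648543 0.72436115 0.51751144] 0.00018327924280179994
```

View pics/wrist8.png

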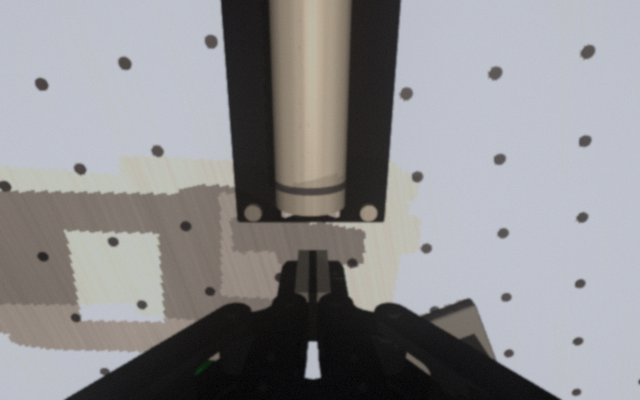

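View pics/scene8.png

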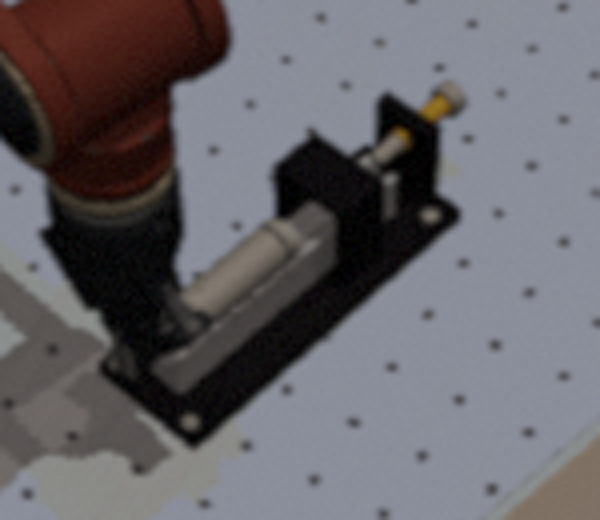

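View pics/side8.png

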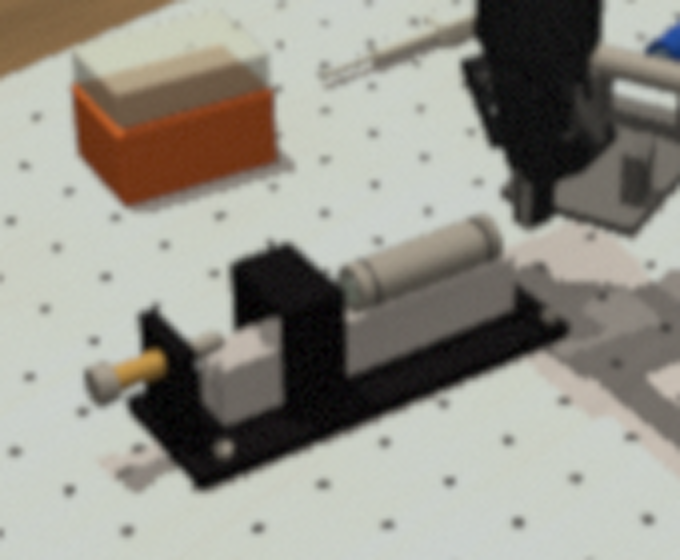

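```bash
python3 - <<'E'
from h import *
org=np.array([.48775,.05718]);y=np.radians(77.3);d=np.array([np.cos(y),np.sin(y)]);n=np.array([-d[1],d[0]])
for c,uv in(('side',(285.5,235)),('scene',(340.5,140)),('scene',(339,141.5))):
    p=onplane(cam(c),[uv],.062)[0][:2]-org;print(c,uv,'mount x %.4f y %.4f'%(p@d,p@n))
p=ctrl.get_obs()['tool_pos'][:2]-org;print('tcp',p@d,p@n)
E
```

```text
side (285.5, 235) mount x 0.0971 y 0.0048
scene (340.5, 140) mount x 0.0914 y 0.0069
scene (339, 141.5) mount x 0.0849 y 0.0063
tcp -0.1249867777090168 -0.000685523580613496
```

>>> {"name": "jog_arm", "arguments": {
  "deltas": [
    [[0, 0, 0], [0, -0.003, 0], 0],
    [[0, 0, 0], [0, -0.006, 0], 0],
    [[0, 0, 0], [0, -0.009, 0], 0],
    [[0, 0, 0], [0, -0.012, 0], 0],
    [[0, 0, 0], [0, -0.015, 0], 0],
    [[0, 0, 0], [0, -0.017, 0], 0],
    [[0, 0, 0], [0, -0.019, 0], 0],
    [[0, 0, 0], [0, -0.021, 0], 0],
    [[0, 0, 0], [0, -0.023, 0], 0],
    [[0, 0, 0], [0, -0.025, 0], 0],
    [[0, 0, 0], [0, -0.027, 0], 0],
    [[0, 0, 0], [0, -0.029, 0], 0]
  ]
}}

```text
t: 12.12
tool_pos: [0.4661, -0.0367, 0.0568]
tool_rot: [3.121, -0.346, -0.0]
contact_force: [-1.2, -4.4, 0.2]
opening: -0.0
```

>>> {"name": "jog_arm", "arguments": {
  "deltas": [
    [[0, 0, 0], [0, -0.002, 0], 0],
    [[0, 0, 0], [0, -0.004, 0], 0],
    [[0, 0, 0], [0, -0.006, 0], 0],
    [[0, 0, 0], [0, -0.008, 0], 0]
  ]
}}

```text
t: 12.45
tool_pos: [0.4679, -0.0284, 0.0568]
tool_rot: [3.122, -0.346, 0.0]
contact_force: [-1.4, -4.2, 0.3]
opening: -0.0006
```

```bash
python3 - <<'E'
from h import *
o=ctrl.get_obs();im=get_image('wrist')[:,:,::-1];cv2.imwrite('pics/wrist9.png',im);print(o['tool_pos'],o['tool_rot'],o['contact_force'],o['opening'])
E
```

```text
[ 0.46794441 -0.02839518  0.05677721] [ 3.12239637e+00 -3.45939932e-01  7.92403477e-07] [-1.37016336 -4.15845141  0.32859736] -0.0005679504474643935
```

View pics/wrist9.png

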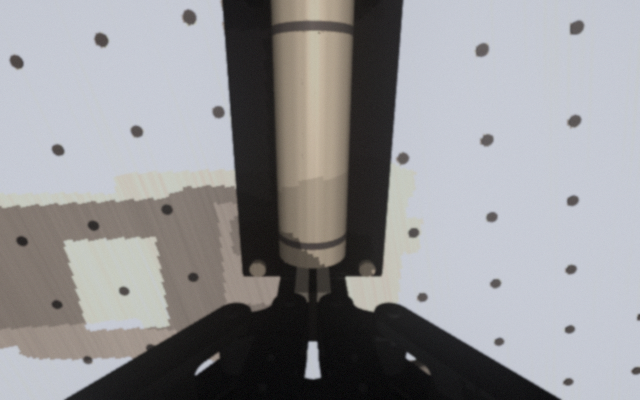

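>>> {"name": "jog_arm", "arguments": {
  "deltas": [
    [[0, 0, 0], [0, -0.003, 0], 0],
    [[0, 0, 0], [0, -0.006, 0], 0],
    [[0, 0, 0], [0, -0.009, 0], 0],
    [[0, 0, 0], [0, -0.012, 0], 0],
    [[0, 0, 0], [0, -0.015, 0], 0],
    [[0, 0, 0], [0, -0.018, 0], 0],
    [[0, 0, 0], [0, -0.021, 0], 0],
    [[0, 0, 0], [0, -0.024, 0], 0],
    [[0, 0, 0], [0, -0.027, 0], 0],
    [[0, 0, 0], [0, -0.03, 0], 0],
    [[0, 0, 0], [0, -0.033, 0], 0],
    [[0, 0, 0], [0, -0.035, 0], 0]
  ]
}}

```text
t: 13.5
tool_pos: [0.4756, 0.006, 0.0568]
tool_rot: [-3.122, 0.346, -0.0]
contact_force: [-0.4, -4.4, -1.1]
opening: -0.0001
```

```bash
python3 - <<'E'
from h import *
org=np.array([.48775,.05718]);y=np.radians(77.3);d=np.array([np.cos(y),np.sin(y)]);n=np.array([-d[1],d[0]])
o=ctrl.get_obs();p=o['tool_pos'][:2]-org;print('tcp',p@d,p@n,o['contact_force'][:2]@d)
im=get_image('scene')[:,:,::-1];cv2.imwrite('pics/scene9.png',cv2.resize(im[100:230,250:400],None,fx=4,fy=4,interpolation=cv2.INTER_CUBIC))
im=get_image('side')[:,:,::-1];cv2.imwrite('pics/side9.png',cv2.resize(im[150:290,230:400],None,fx=4,fy=4,interpolation=cv2.INTER_CUBIC))
E
```

```text
tcp -0.05258288596046505 0.0005582783673321072 -4.416090483735655
```

View pics/side9.png

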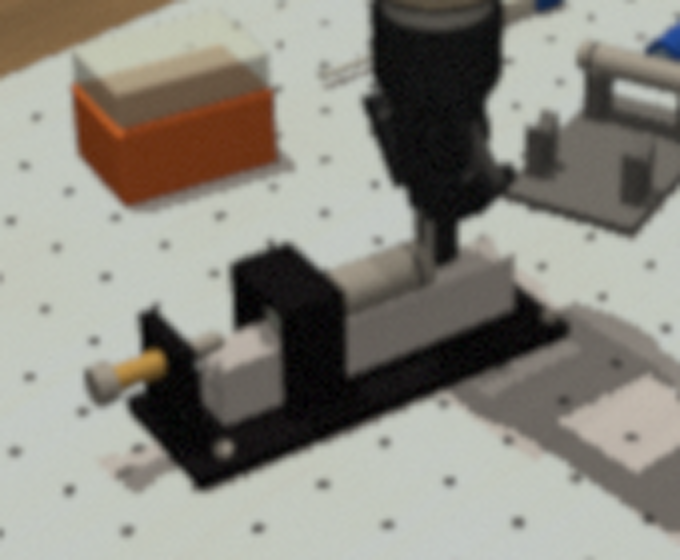

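>>> {"name": "jog_arm", "arguments": {
  "deltas": [
    [[0, 0, 0], [0, -0.002, 0], 0],
    [[0, 0, 0], [0, -0.004, 0], 0],
    [[0, 0, 0], [0, -0.006, 0], 0],
    [[0, 0, 0], [0, -0.008, 0], 0],
    [[0, 0, 0], [0, -0.01, 0], 0],
    [[0, 0, 0], [0, -0.012, 0], 0]
  ]
}}

```text
t: 14.1
tool_pos: [0.4782, 0.0175, 0.0568]
tool_rot: [3.122, -0.346, -0.0]
contact_force: [-0.7, -2.8, -0.3]
opening: 0.0004
```

>>> {"name": "jog_arm", "arguments": {
  "deltas": [
    [[0, 0, 0], [0, -0.001, 0], 0],
    [[0, 0, 0], [0, -0.002, 0], 0]
  ]
}}

```text
t: 14.27
tool_pos: [0.4786, 0.0194, 0.0568]
tool_rot: [3.122, -0.346, -0.0]
contact_force: [-0.8, -4.1, 0.3]
opening: 0.0001
```

>>> {"name": "jog_arm", "arguments": {
  "deltas": [
    [[0, 0, 0], [0, -0.001, 0], 0],
    [[0, 0, 0], [0, -0.002, 0], 0]
  ]
}}

```text
t: 14.43
tool_pos: [0.4791, 0.0213, 0.0568]
tool_rot: [3.122, -0.346, -0.0]
contact_force: [-0.5, -3.7, -0.8]
opening: -0.0002
```

>>> {"name": "jog_arm", "arguments": {
  "deltas": [
    [[0, 0, 0], [0, -0.001, 0], 0],
    [[0, 0, 0], [0, -0.002, 0], 0]
  ]
}}

```text
t: 14.6
tool_pos: [0.4795, 0.0233, 0.0568]
tool_rot: [3.123, -0.346, 0.0]
contact_force: [-0.5, -4.0, -0.7]
opening: -0.0001
```

>>> {"name": "jog_arm", "arguments": {
  "deltas": [
    [[0, 0, 0], [0, -0.0005, 0], 0],
    [[0, 0, 0], [0, -0.001, 0], 0]
  ]
}}

```text
t: 14.77
tool_pos: [0.4797, 0.0242, 0.0568]
tool_rot: [3.122, -0.346, -0.0]
contact_force: [-0.2, -4.1, -1.3]
opening: 0.0001
```

>>> {"name": "jog_arm", "arguments": {
  "deltas": [
    [[0, 0, 0], [0, -0.0005, 0], 0],
    [[0, 0, 0], [0, -0.001, 0], 0]
  ]
}}

```text
t: 14.93
tool_pos: [0.4799, 0.0252, 0.0568]
tool_rot: [3.122, -0.346, -0.0]
contact_force: [-0.5, -3.4, -0.7]
opening: -0.0003
```

>>> {"name": "jog_arm", "arguments": {
  "deltas": [
    [[0, 0, 0], [0, -0.0005, 0], 0],
    [[0, 0, 0], [0, -0.001, 0], 0]
  ]
}}

```text
t: 15.1
tool_pos: [0.4802, 0.0261, 0.0568]
tool_rot: [3.122, -0.346, -0.0]
contact_force: [-0.2, -4.1, 0.2]
opening: -0.0003
```

>>> {"name": "jog_arm", "arguments": {
  "deltas": [
    [[0, 0, 0], [0, -0.0005, 0], 0],
    [[0, 0, 0], [0, -0.001, 0], 0]
  ]
}}

```text
t: 15.27
tool_pos: [0.4804, 0.0271, 0.0568]
tool_rot: [-3.122, 0.346, -0.0]
contact_force: [-0.4, -3.5, -0.6]
opening: -0.0002
```

>>> {"name": "jog_arm", "arguments": {
  "deltas": [
    [[0, 0, 0], [0, -0.0005, 0], 0],
    [[0, 0, 0], [0, -0.001, 0], 0]
  ]
}}

```text
t: 15.43
tool_pos: [0.4806, 0.0281, 0.0568]
tool_rot: [3.123, -0.346, 0.0]
contact_force: [-0.3, -4.5, -0.2]
opening: -0.0004
```

>>> {"name": "jog_arm", "arguments": {
  "deltas": [
    [[0, 0, 0], [0, -0.0005, 0], 0],
    [[0, 0, 0], [0, -0.001, 0], 0]
  ]
}}

```text
t: 15.6
tool_pos: [0.4808, 0.0291, 0.0568]
tool_rot: [-3.122, 0.346, -0.0]
contact_force: [-0.6, -4.5, -0.9]
opening: -0.0
```

>>> {"name": "jog_arm", "arguments": {
  "deltas": [
    [[0, 0, 0], [0, -0.0005, 0], 0],
    [[0, 0, 0], [0, -0.001, 0], 0]
  ]
}}

```text
t: 15.77
tool_pos: [0.4811, 0.0301, 0.0568]
tool_rot: [3.122, -0.346, -0.0]
contact_force: [-0.9, -3.8, -0.3]
opening: 0.0005
```

```bash
python3 - <<'E'
from h import *
print(ctrl.get_obs()['contact_force'])
im=get_image('scene')[:,:,::-1];cv2.imwrite('pics/scene10.png',cv2.resize(im[100:200,290:400],None,fx=5,fy=5,interpolation=cv2.INTER_CUBIC))
im=get_image('side')[:,:,::-1];cv2.imwrite('pics/side10.png',cv2.resize(im[190:290,230:350],None,fx=6,fy=6,interpolation=cv2.INTER_CUBIC))
E
```

```text
[-0.88986672 -3.80448097 -0.34246175]
```

View pics/side10.png

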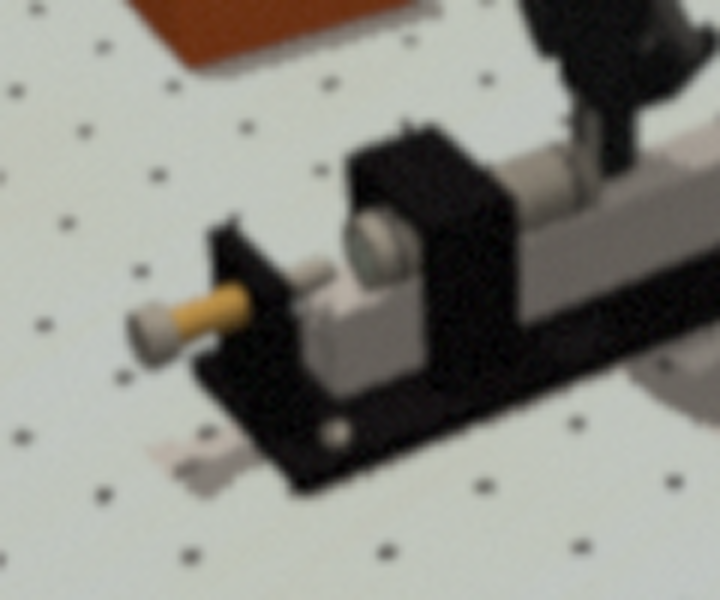

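View pics/scene10.png

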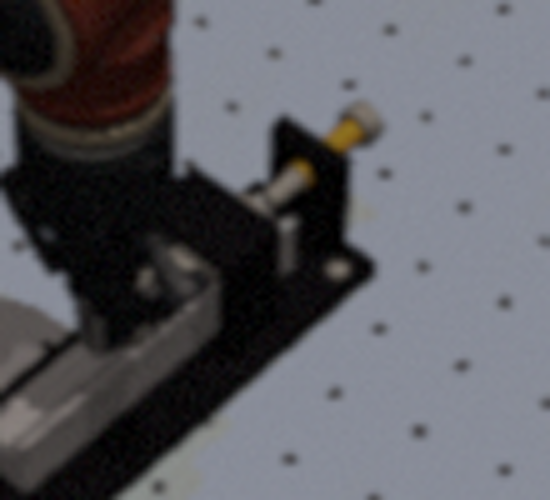

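```bash
python3 - <<'E'
from h import *
org=np.array([.48775,.05718]);y=np.radians(77.3);d=np.array([np.cos(y),np.sin(y)]);n=np.array([-d[1],d[0]])
for uv in((293,231.3),(285.3,234.5)):
    p=onplane(cam('side'),[uv],.062)[0][:2]-org;print(uv,'mount x %.4f y %.4f'%(p@d,p@n))
E
```

```text
(293, 231.3) mount x 0.0758 y 0.0020
(285.3, 234.5) mount x 0.0965 y 0.0029
```

>>> {"name": "jog_arm", "arguments": {
  "deltas": [
    [[0, 0, 0], [0, -0.001, 0], 0],
    [[0, 0, 0], [0, -0.002, 0], 0]
  ]
}}

```text
t: 16.03
tool_pos: [0.4815, 0.032, 0.0568]
tool_rot: [3.122, -0.346, -0.0]
contact_force: [-0.5, -3.4, 0.8]
opening: -0.0
```

>>> {"name": "jog_arm", "arguments": {
  "deltas": [
    [[0, 0, 0], [0, -0.001, 0], 0],
    [[0, 0, 0], [0, -0.002, 0], 0]
  ]
}}

```text
t: 16.2
tool_pos: [0.482, 0.034, 0.0568]
tool_rot: [3.123, -0.346, 0.0]
contact_force: [-0.8, -3.6, -0.3]
opening: -0.0003
```

>>> {"name": "jog_arm", "arguments": {
  "deltas": [
    [[0, 0, 0], [0, -0.001, 0], 0],
    [[0, 0, 0], [0, -0.002, 0], 0]
  ]
}}

```text
t: 16.37
tool_pos: [0.4824, 0.036, 0.0568]
tool_rot: [3.123, -0.346, -0.0]
contact_force: [-1.2, -3.9, -1.3]
opening: -0.0001
```

```bash
python3 - <<'E'
from h import *
im=get_image('side')[:,:,::-1];cv2.imwrite('pics/side11.png',cv2.resize(im[210:260,260:320],None,fx=10,fy=10,interpolation=cv2.INTER_CUBIC))
E
```

```text
(no output)
```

View pics/side11.png

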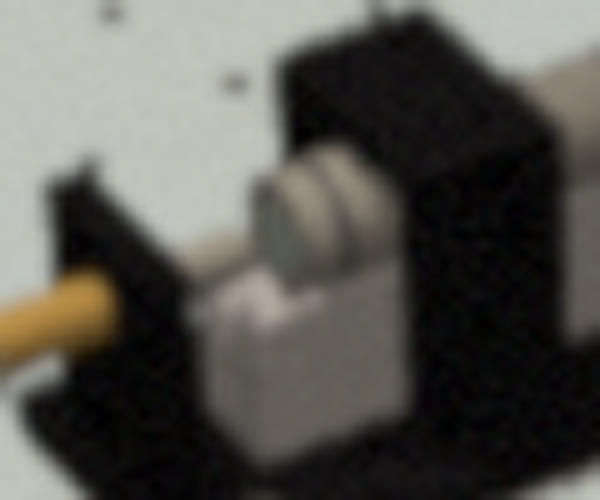

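>>> {"name": "jog_arm", "arguments": {
  "deltas": [
    [[0, 0, 0], [0, -0.0005, 0], 0],
    [[0, 0, 0], [0, -0.001, 0], 0]
  ]
}}

```text
t: 16.58
tool_pos: [0.4826, 0.0369, 0.0568]
tool_rot: [3.122, -0.346, 0.0]
contact_force: [0.5, -4.5, -1.1]
opening: -0.0001
```

>>> {"name": "jog_arm", "arguments": {
  "deltas": [
    [[0, 0, 0], [0, -0.0005, 0], 0],
    [[0, 0, 0], [0, -0.001, 0], 0]
  ]
}}

```text
t: 16.75
tool_pos: [0.4828, 0.0378, 0.0568]
tool_rot: [3.122, -0.346, -0.0]
contact_force: [-0.1, -4.0, 0.2]
opening: -0.0003
```

>>> {"name": "jog_arm", "arguments": {
  "deltas": [
    [[0, 0, 0], [0, -0.0005, 0], 0],
    [[0, 0, 0], [0, -0.001, 0], 0]
  ]
}}

```text
t: 16.92
tool_pos: [0.4831, 0.0388, 0.0568]
tool_rot: [3.122, -0.346, 0.0]
contact_force: [-0.3, -3.0, -0.6]
opening: -0.0001
```

>>> {"name": "jog_arm", "arguments": {
  "deltas": [
    [[0, 0, 0], [0, -0.0005, 0], 0],
    [[0, 0, 0], [0, -0.001, 0], 0]
  ]
}}

```text
t: 17.08
tool_pos: [0.4832, 0.0398, 0.0568]
tool_rot: [-3.122, 0.346, 0.0]
contact_force: [-0.4, -3.2, -0.3]
opening: -0.0002
```

>>> {"name": "jog_arm", "arguments": {
  "deltas": [
    [[0, 0, 0], [0, -0.0005, 0], 0],
    [[0, 0, 0], [0, -0.001, 0], 0]
  ]
}}

```text
t: 17.25
tool_pos: [0.4835, 0.0408, 0.0568]
tool_rot: [3.122, -0.346, 0.0]
contact_force: [0.5, -3.9, -0.5]
opening: 0.0
```

>>> {"name": "jog_arm", "arguments": {
  "deltas": [
    [[0, 0, 0], [0, -0.0005, 0], 0],
    [[0, 0, 0], [0, -0.001, 0], 0]
  ]
}}

```text
t: 17.42
tool_pos: [0.4837, 0.0418, 0.0568]
tool_rot: [3.122, -0.346, -0.0]
contact_force: [-0.3, -3.7, -0.3]
opening: -0.0002
```

>>> {"name": "jog_arm", "arguments": {
  "deltas": [
    [[0, 0, 0], [0, -0.0005, 0], 0],
    [[0, 0, 0], [0, -0.001, 0], 0]
  ]
}}

```text
t: 17.58
tool_pos: [0.4838, 0.0424, 0.0568]
tool_rot: [3.122, -0.345, -0.0]
contact_force: [0.3, -5.5, 0.7]
opening: -0.0003
```

>>> {"name": "jog_arm", "arguments": {
  "deltas": [
    [[0, 0, 0], [0, -0.0005, 0], 0],
    [[0, 0, 0], [0, -0.001, 0], 0]
  ]
}}

```text
t: 17.75
tool_pos: [0.4839, 0.0429, 0.0568]
tool_rot: [3.121, -0.345, -0.001]
contact_force: [-1.3, -8.1, -0.0]
opening: -0.0003
```

>>> {"name": "jog_arm", "arguments": {
  "deltas": [
    [[0, 0, 0], [0, -0.0004, 0], 0],
    [[0, 0, 0], [0, -0.0006, 0], 0],
    [[0, 0, 0], [0, -0.0006, 0], 0]
  ]
}}

```text
t: 18.0
tool_pos: [0.484, 0.0432, 0.0568]
tool_rot: [3.12, -0.345, -0.001]
contact_force: [-1.7, -8.5, 2.1]
opening: 0.0002
```

>>> {"name": "jog_arm", "arguments": {
  "deltas": [
    [[0, 0, 0], [0, -0.0003, 0], 0],
    [[0, 0, 0], [0, -0.0006, 0], 0],
    [[0, 0, 0], [0, -0.0006, 0], 0]
  ]
}}

```text
t: 18.25
tool_pos: [0.4841, 0.0435, 0.0568]
tool_rot: [3.119, -0.345, -0.001]
contact_force: [-1.8, -10.4, 0.8]
opening: 0.0002
```

>>> {"name": "jog_arm", "arguments": {
  "deltas": [
    [[0, 0, 0], [0, -0.0001, 0], 0],
    [[0, 0, 0], [0, -0.0001, 0], 0],
    [[0, 0, 0], [0, -0.0001, 0], 0],
    [[0, 0, 0], [0, -0.0001, 0], 0]
  ]
}}

```text
t: 18.58
tool_pos: [0.4841, 0.0435, 0.0568]
tool_rot: [3.119, -0.345, -0.001]
contact_force: [-1.7, -9.8, 0.8]
opening: -0.0001
```

>>> {"name": "jog_arm", "arguments": {
  "deltas": [
    [[0, 0, 0], [0, 0.001, 0], 0],
    [[0, 0, 0], [0, 0.002, 0], 0],
    [[0, 0, 0], [0, 0.003, 0], 0],
    [[0, 0, 0], [0, 0.005, 0], 0],
    [[0, 0, 0], [0, 0.01, 0], 0],
    [[0, 0, 0], [0, 0.02, 0], 0],
    [[0, 0, 0], [0, 0.03, -0.005], 0],
    [[0, 0, 0], [0, 0.04, -0.03], 0],
    [[0, 0, 0], [0, 0.04, -0.06], 0],
    [[0, 0, 0], [0, 0.04, -0.09], 0],
    [[0, 0, 0], [0, 0.04, -0.12], 0],
    [[0, 0, 0], [0, 0.04, -0.12], 0]
  ]
}}

```text
t: 19.58
tool_pos: [0.4794, 0.0045, 0.1848]
tool_rot: [3.122, -0.347, 0.02]
contact_force: [0.0, -0.1, 1.2]
opening: -0.0003
```

```bash
python3 - <<'E'
from h import *
o=ctrl.get_obs();print(o['t'],o['tool_pos'],o['contact_force'])
im=get_image('side')[:,:,::-1];cv2.imwrite('pics/side12.png',cv2.resize(im[190:280,240:370],None,fx=6,fy=6,interpolation=cv2.INTER_CUBIC))
im=get_image('wrist')[:,:,::-1];cv2.imwrite('pics/wrist12.png',im)
E
```

```text
19.5833 [0.47938237 0.00449794 0.18477552] [ 0.02110099 -0.10641637  1.16531784]
```

View pics/side12.png

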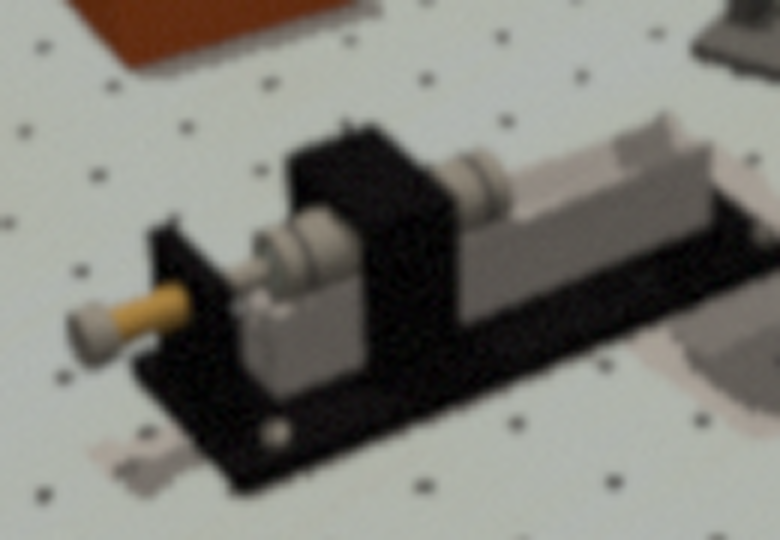

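View pics/wrist12.png

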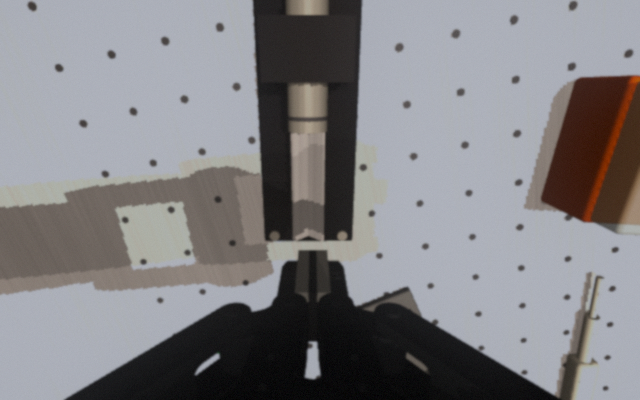

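>>> {"name": "jog_arm", "arguments": {
  "deltas": [
    [[0, 0, 0], [0, 0, 0], 0],
    [[0, 0, 0], [0, 0, 0], 0],
    [[0, 0, 0], [0, 0, 0], 0],
    [[0, 0, 0], [0, 0, 0], 0]
  ]
}}

```text
t: 20.02
tool_pos: [0.4748, 0.0059, 0.1753]
tool_rot: [-3.122, 0.346, 0.004]
contact_force: [-0.6, -0.4, 0.5]
opening: 0.0002
```

```bash
python3 - <<'E'
from h import *
o=ctrl.get_obs();get=get_image('wrist');C=cam('wrist',o);cv2.imwrite('pics/wrist13.png',get[:,:,::-1])
org=np.array([.48775,.05718]);y=np.radians(77.3);d=np.array([np.cos(y),np.sin(y)])
print(o['contact_force'],(onplane(C,[(308,134)],.075)[0][:2]-org)@d)
job.finish_job()
E
```

```text
[-0.57609112 -0.39500306  0.54623809] -0.003219918228567929
the job is handed in; nothing more can be done
```

I picked up the thicker steel barrel, laid it in the open part of the groove and let go. I then pushed it under the bridge onto the stop pin, pressed it home and handed the job in at about 20 s.

- **Laying down:** the wrist camera put the barrel at mount x ≈ -40 mm, sideways within about 0.5 mm of the groove, with the fingers clear of it.
- **Push:** sliding friction read about 4 N. At the pin the total push peaked at about 10.5 N and held for 0.3 s at about 10 N. That leaves about 6–7 N on the pin, with roughly 1.7 mm of pin travel. Force readings vary by about 0.8 N, and I had no direct reading of the pin force.
- **End state:** after I drew the fingers back, the pictures showed the barrel straight in the groove under the bridge, touching the pin. Its outer end is at mount x ≈ -3 mm, so its middle is at about +47 mm. The gripper was well clear, with no contact force beyond noise.
- **Not checked or uncertain:**
  - The force still on the pin after release could not be measured.
  - I did not measure the bystanders again at the end; the arm never came near them, and the tip box and pipette looked untouched in the last wrist picture.
  - My early estimates of where the pin nose stood disagreed (85 to 97 mm). I found the pin by force instead.

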